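Key a filter cell into the photometer's slotted seat

ROBOT

A 6-joint arm with a two-finger parallel gripper is mounted at the origin on a cart in front of the work surface, level with it; the furniture and walls round the work are solid. World frame = base frame: x ahead of the robot, y to its left, z up, the work surface at z = 0. Lengths are in m, angles in rad, forces in N, time in s.
With the tool pointing down it reaches from about 0.4 to 0.925 m from the base axis. Payload 12.5 kg.
Tool frame: the origin (TCP) lies at the very end of the fingers, on their centre line; the grasp point (between the pads) lies 19 mm behind it; z points along the fingers, y is the line along which they close (so a half turn about z gives the same grasp; the last joint's range is limited). The gripper opens to 95 mm and grips with 3 to 60 N. Pads are 20 mm wide; open, the fingers measure 119 mm over their backs; the gripper's body (75 mm by 180 mm) begins 59 mm behind the grasp point.
Start: joints at [1.005, 0.491, 1.559, -0, 1.092, -0.106], TCP at [0.277, 0.56, 0.215] pointing down, gripper open.
Joint ranges: [-3.1, 3.1], [-0.84, 2.19], [0.05, 2.79], [-1.13, 4.28], [0.06, 2.93], [-2.69, 2.69]. Speed limits (rad/s): [2.22, 2.22, 2.79, 3.14, 3.14, 3.14].

INTERFACE

Orientations are given as [roll, pitch, yaw] about the fixed x, y, z axes, in that order (R = Rz(yaw) Ry(pitch) Rx(roll)).
In Python, from workcell import readout, imaging, ticket, models gives the robot as it stands. The module is installed in compiled form; this text tells all that it offers.
- The arm moves only by the tool apply_moves, never from a script. Its argument "targets" is a list that holds one entry, the list of rows, each a list of 5 numbers: the finger opening in cm, from 0 to 9.51, then the shift along the tool's x, y, z in cm, then the turn about the tool's z in degrees. In form: [[[claw, dx, dy, dz, spin], ...]]. A call has 1 to 20 rows; each row is the pose to reach, as a shift and turn from the pose commanded when the call began, along the tool's axes at that moment; what a row does not reach only later rows make up. A row lasts 1/8 s, in which the tool goes at most 62.5 mm and 10.7 degrees, less where a joint would pass 70% of its speed; a pose out of reach is approached as far as the arm can. A call with a gripper value outside its range is refused whole. The fingers move at their own pace and stop on an object; "force" is the grip in N (left out, the last holds). Time passes only in rows, so rows that repeat a pose let the fingers close. It gives the time, the measured TCP pose, the force, the opening and the grip force at its end, in the units of the state.
- readout.observe(): the state, without advancing time (a new reading comes with each control period).
- imaging.get_image(name): name is "scene" or "top"; returns a dict with "pixels" (480x640x3 uint8, red, green, blue), "K" (3x3 intrinsics, pixels), "pose" (4x4, takes a point from camera to world coordinates). Camera axes: x right, y up, looking along -z (the intrinsics and any distortion apply to the point x, -y, -z); pixel columns grow to the right and rows downward; lengths in m; the calibration is good to about 2 mm. A picture is of the moment at which its call begins. There is no depth.
- ticket.hand_in(): hands the job in; it is judged then, once.
Trained networks look in the newest picture that a camera, given by its name, has taken for a name from the list of things; names that differ only in an ending like _2 or _b are one class to them, and where a whole thing is asked for, a point or a joint stands for the part that bears it (a point fixed in the world has none). Each returns a list of dicts, best first, with "conf" (0 to 1); they miss things now and then, are a little off and sometimes report something else, mostly with a low value. They report only what shows in the picture. A call takes as long as a camera call.
- models.look_for(thing, camera): "pixel" ([row, column] in pixels, amid what is visible of it).
- models.regions_of(thing, camera): "mask" (480x640 bool, what is visible of it) and "pixel" ([row, column] in pixels, amid what is visible of it).
- models.spot_point(thing, camera): "pixel" ([row, column] in pixels: a listed point, or the origin of a listed thing).
The state is a dict: "clock": time; "joint_pos": joint angles; "qvel": joint speeds; "joint_efforts": joint torques, N m; "position": TCP position; "orientation": TCP orientation; "contact_force": force on the tool from outside, world axes, zero at the start; "wrist_torque": the same for the moment, N m; "finger_gap": finger opening in m; "finger_force": force on a finger pad.
Only numpy, scipy, OpenCV 4.12 (cv2) and the standard library are available. Lean on these libraries where they do the work, as an engineer would, in place of code of your own. Each camera call takes 0.05 s, during which the arm holds its last target. There are 200 camera calls.

TASK

Take the green filter cell out of the sloping rack and set it upright on the slotted ring on top of the photometer, with its three lugs first resting on the ring's rim, off the slots. Then turn it under light pressure until the lugs find the slots and it drops fully home, flange down on the ring, and let go. Do not press hard, and leave the orange cell, the timer, the small white-capped bottle and the black-lidded tub standing where they are.

Things in the scene. Friction and masses are not known exactly. Their poses are not given: they have to be found in the camera images.
- green_cell_grip (a point): Dark round filter cell with green glass and green grip bar (40 mm along x, 14 mm thick along y: grip across y), 0.12 kg. Point: on the axis in the bar, 12 mm below its top, 20 mm above the flange it stands on (60 mm wide, 6 mm thick). Below the flange 3 bright lugs, 8 mm high, 8 mm wide, reach 34 mm from the axis, one at +x; under them a nose tapering 47 to 39 mm, 6 mm long. z: axis, out of the bar.
- orange_cell_grip (a point): The same point and axes on a cell of the same shape with orange glass and bar. The two cells sit in the rack's two holes, either way round, lugs on the plate, nose in the hole; each leans 30 degrees from vertical toward the rack's low side, bar running up the slope, and lifts out along its own axis. This one stays there.
- filter_rack: White and grey rack, fixed, 92 mm deep, 214 mm wide, 82 mm high. Origin: centre of its underside; x toward its high back side, y along its width. Its top plate, 12 mm thick, slopes 30 degrees (low at the front, -x) and has two 51 mm holes at y = +52 and -52 mm.
- photometer: White bench photometer, fixed, 155 mm deep (x -85 to 70 mm), 130 mm wide, 50 mm high, sloping front. Origin: on its underside, 20 mm in front of the seat axis; x toward its back. On top a bright fixed ring, outer 76 mm, bore 53 mm, 17 mm tall, cut through by three slots 120 degrees apart, 14 mm wide at the bore, wider outward. The lugs enter within about 0.1 rad.
- seat_mouth (a point): Centre of the ring's mouth, at rim height, 73 mm above the worktop; axes of the photometer, z up. The ring's angle differs each time and is NOT in this pose: one slot lies within 0.6 rad either way of +x, and the cell enters with a lug there: turn under about 5 N, or look. Green cell's grip point above this point: lugs on rim 34 mm; fully home, flange on rim, 26 mm.
- timer: Loose white timer, 62x68x20 mm, lying at the front of the worktop. Origin: centre of its underside. Leave alone.
- bottle_blank: Loose small reagent bottle with a white cap, 54 mm across, 104 mm high, at the back. Origin: centre of its underside. Leave alone.
- tub_salt: Loose white tub with a black lid, 66 mm across, 75 mm high, at the back right. Origin: centre of its underside. Leave alone.

How it is judged:
By the outcome, as a careful person would: the job done as asked, in the order asked, and still so for the second after the job is handed in, with the robot touching nothing.
It also fails if it takes over 54 s, if anything falls off the work surface, if the arm or the gripper's body presses on something with over 40 N, if the wrist force passes 120 N, or if a joint passes its speed limit or range.

## Working session

There is one attempt and no reset: what is moved stays moved. The work goes in short steps, Python scripts to look and compute and a tool call to move; the robot and the scene stay as the last step left them, time stands still between calls to the robot, and variables do not carry over. Pictures are saved under pics/ and viewed, at most 10 in all, crops included, and the job is handed in when it is done.

Besides the shell and the picture viewer there is one more tool, called after ">>>" as name(argument=value, ...) on one line, values as JSON. apply_moves: Moves the arm, as the interface text tells. Its arguments: {"type":"object","properties":{"targets":{"type":"array"},"force":{"type":"number"}},"required":["targets"]}

```bash
mkdir -p pics; cat > h.py <<'E'
import numpy as np, cv2
from workcell import readout, imaging, ticket, models
def ray(im,px):
    K=im["K"];P=im["pose"]
    d=np.array([(px[1]-K[0,2])/K[0,0],-(px[0]-K[1,2])/K[1,1],-1.])
    return P[:3,3],P[:3,:3]@d
def tri(a,b):
    A=[];B=[]
    M=np.zeros((3,3));v=np.zeros(3)
    for o,d in(a,b):
        d=d/np.linalg.norm(d);Q=np.eye(3)-np.outer(d,d);M+=Q;v+=Q@o
    p=np.linalg.solve(M,v)
    r=[np.linalg.norm(np.cross(p-o,d/np.linalg.norm(d))) for o,d in(a,b)]
    return p,max(r)
def atz(r,z):
    o,d=r;return o+d*(z-o[2])/d[2]
def proj(im,p):
    P=im["pose"];c=P[:3,:3].T@(np.asarray(p)-P[:3,3]);q=im["K"]@np.array([c[0],-c[1],-c[2]]);return q[:2][::-1]/q[2]
E
python3 - <<'E'
from h import *
np.set_printoptions(precision=4,suppress=True)
ims={c:imaging.get_image(c) for c in("scene","top")}
for c in ims: cv2.imwrite(f"pics/{c}0.png",ims[c]["pixels"][...,::-1]); print(c,ims[c]["pose"][:3,3],ims[c]["K"][0,0], [k for k in ims[c]])
for t in["green_cell_grip","orange_cell_grip","filter_rack","photometer","seat_mouth","timer","bottle_blank","tub_salt"]:
    px={}
    for c in ims:
        r=models.spot_point(t,c)
        print(t,c,[(np.round(x["pixel"]),round(x["conf"],2)) for x in r[:3]])
        if r: px[c]=ray(ims[c],r[0]["pixel"])
    if len(px)==2: print("  ",*tri(px["scene"],px["top"]))
E
```

```text
scene [0.6809 0.5782 0.8067] 523.4684835110228 ['pixels', 'K', 'pose']
top [ 0.382  -0.0566  1.0514] 534.5978222327152 ['pixels', 'K', 'pose']
green_cell_grip scene [(array([158., 310.]), 0.69), (array([201., 398.]), 0.54)]
green_cell_grip top [(array([244., 423.]), 0.94)]
   [ 0.5631 -0.2778  0.0904] 0.0004147284945089562
orange_cell_grip scene [(array([194., 317.]), 0.63)]
orange_cell_grip top [(array([245., 365.]), 0.8)]
   [ 0.5633 -0.1725  0.0844] 0.002383104352110067
filter_rack scene [(array([209., 306.]), 0.95)]
filter_rack top [(array([242., 388.]), 0.63)]
   [ 0.5833 -0.2291 -0.0085] 0.002410422788867327
photometer scene [(array([355., 360.]), 0.85)]
photometer top [(array([269., 199.]), 0.78)]
   [ 0.5312  0.1456 -0.0057] 0.005411173217394665
seat_mouth scene [(array([334., 356.]), 0.88)]
seat_mouth top [(array([255., 197.]), 0.78)]
   [0.5449 0.1386 0.0592] 0.002303056485060736
timer scene [(array([200., 397.]), 0.61)]
timer top [(array([349., 385.]), 0.95)]
   [ 0.3754 -0.2209 -0.0038] 0.002554489806879097
bottle_blank scene [(array([306., 245.]), 0.57)]
bottle_blank top [(array([174., 272.]), 0.87)]
   [ 0.7271  0.0087 -0.0107] 0.0006956166978578314
tub_salt scene [(array([220., 238.]), 0.69)]
tub_salt top [(array([173., 378.]), 0.62), (array([173., 270.]), 0.45)]
   [ 0.7291 -0.2121 -0.0062] 0.0006807637790101114
```

View pics/scene0.png

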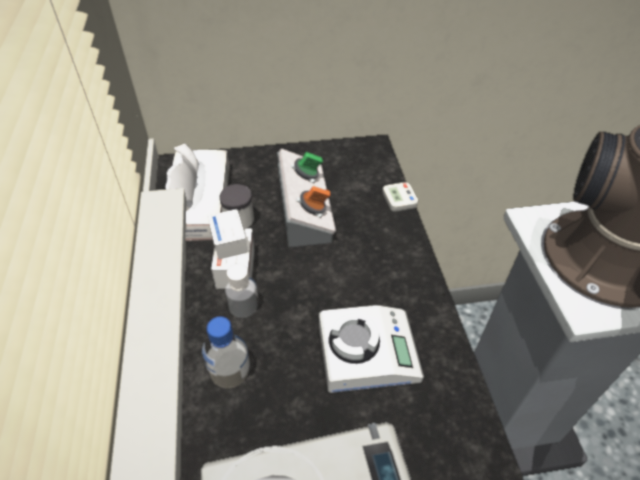

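View pics/top0.png

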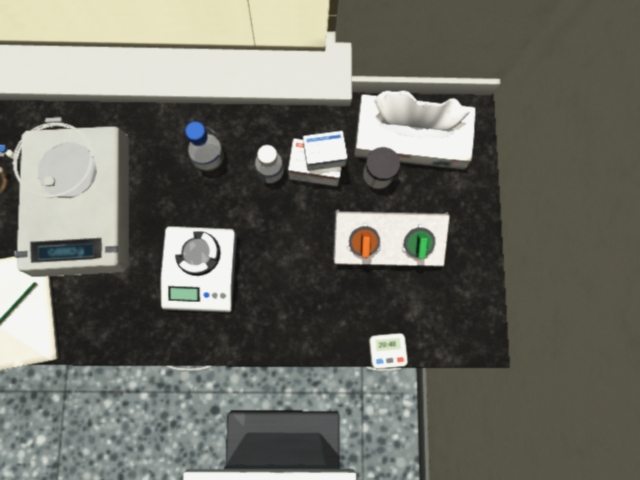

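The scene matches the listing: in the top view the green cell is at about (244,421), orange at (243,365), the photometer ring at (253,198) and the timer at (350,388). The tool can only shift and spin, so I'll grip the tilted bar and level the cell against a flat surface afterwards. Next I measure the yaws, the lugs and the slots.

```bash
cat > m.py <<'E'
from h import *
np.set_printoptions(precision=4,suppress=True)
t=imaging.get_image("top"); s=imaging.get_image("scene")
for n,z in(("filter_rack",.05),("photometer",.045)):
    m=models.regions_of(n,"top")[0]["mask"].astype(np.uint8)
    c=max(cv2.findContours(m,0,2)[0],key=cv2.contourArea)[:,0,:]
    b=cv2.boxPoints(cv2.minAreaRect(c))
    print(n,[atz(ray(t,q[::-1]),z)[:2] for q in b])
def rect(im,c,z,half=.055,N=400):
    o=np.array([[c[0]+a,c[1]+b,z] for a,b in((half,half),(half,-half),(-half,-half),(-half,half))])
    src=np.float32([proj(im,p)[::-1] for p in o])
    H=cv2.getPerspectiveTransform(src,np.float32([[0,0],[N,0],[N,N],[0,N]]))
    return cv2.warpPerspective(im["pixels"],H,(N,N),flags=2)
a=rect(t,(.545,.139),.073)
p=t["pixels"][205:275,325:455]
g=cv2.resize(p,(800,430),interpolation=2)[:, 400:]
g=cv2.resize(g,(400,400))
cv2.imwrite("pics/crop.png",np.hstack([a,g])[...,::-1])
o=readout.observe();print(o["position"],o["orientation"],o["contact_force"])
E
python3 m.py
```

```text
filter_rack [array([ 0.532 , -0.1143]), array([ 0.6329, -0.1155]), array([ 0.6329, -0.3384]), array([ 0.5314, -0.3331])]
photometer [array([0.4437, 0.207 ]), array([0.6008, 0.2098]), array([0.5964, 0.07  ]), array([0.4391, 0.0712])]
[0.2773 0.5601 0.2147] [ 3.1415 -0.      2.6818] [-0.544  -0.492  -0.4405]
```

View pics/crop.png

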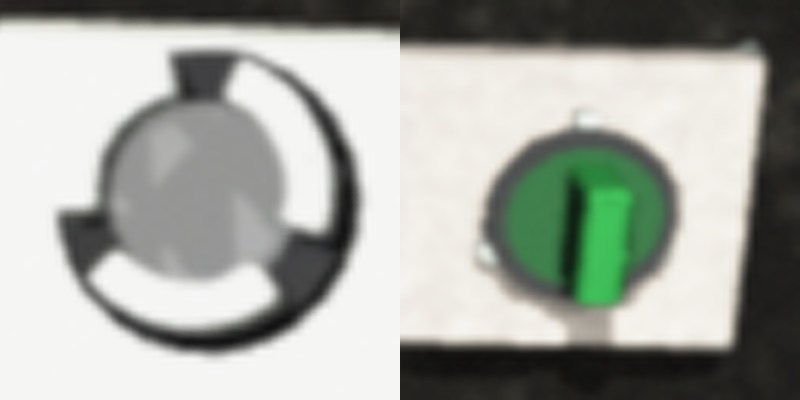

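Left crop (rim plane, up = +x): slots at about (203,75), (315,262) and (85,245), so one slot is at roughly -2.5° world. Right crop: green cell lugs at (583,120), which is upslope, and (488,252), so the cell's +x points up the slope.

>>> apply_moves(targets=[[[4.5, -62.5, -62.6, 2, -26.3], [4.5, -62.5, -62.6, 2, -26.3], [4.5, -62.5, -62.6, 2, -26.3], [4.5, -62.5, -62.6, 2, -26.3], [4.5, -62.5, -62.6, 2, -26.3], [4.5, -62.5, -62.6, 2, -26.3], [4.5, -62.5, -62.6, 2, -26.3], [4.5, -62.5, -62.6, 2, -26.3], [4.5, -62.5, -62.6, 2, -26.3], [4.5, -62.5, -62.6, 2, -26.3], [4.5, -62.5, -62.6, 2, -26.3], [4.5, -62.5, -62.6, 2, -26.3], [4.5, -62.5, -62.6, 2, -26.3], [4.5, -62.5, -62.6, 2, -26.3], [4.5, -62.5, -62.6, 2, -26.3], [4.5, -62.5, -62.6, 2, -26.3], [4.5, -62.5, -62.6, 2, -26.3], [4.5, -62.5, -62.6, 2, -26.3]]], force=10)

```text
clock: 3.35
position: [0.5596, -0.2769, 0.195]
orientation: [3.142, 0.0, -3.141]
contact_force: [0.1, 0.6, 0.7]
finger_gap: 0.0449
finger_force: 0.0
```

>>> apply_moves(targets=[[[4.5, 0, -0.2, 5, 0], [4.5, 0, -0.2, 8, 0], [4.5, 0, -0.2, 10, 0], [4.5, 0, -0.2, 11.2, 0], [4.5, 0, -0.2, 12.2, 0], [4.5, 0, -0.2, 12.2, 0]]])

```text
clock: 4.1
position: [0.5597, -0.2801, 0.0727]
orientation: [-3.142, 0.0, 3.141]
contact_force: [-0.2, -0.4, -0.5]
finger_gap: 0.045
finger_force: 0.8
```

```bash
python3 - <<'E'
from h import *
t=imaging.get_image("top");s=imaging.get_image("scene")
a=cv2.resize(t["pixels"][190:290,355:488],(400,300),interpolation=2);b=cv2.resize(s["pixels"][120:220,250:383],(400,300),interpolation=2)
cv2.imwrite("pics/g1.png",np.hstack([a,b])[...,::-1]);o=readout.observe();print(o["position"],o["contact_force"],o["joint_pos"])
E
```

```text
[ 0.55981753 -0.28025101  0.07311992] [ 0.68132456 -0.88160361 -0.41649239] [-5.69628918e-01  6.54899747e-01  1.68611151e+00  1.06987302e-04
  7.99955477e-01 -2.13986990e+00]
```

View pics/g1.png

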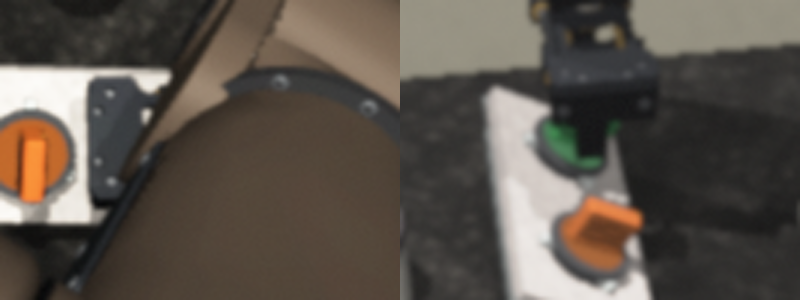

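The scene crop (right half) shows the fingers straddling the green bar at about (590,135), with nothing touched. Now I grip and lift along the cell's own axis.

>>> apply_moves(targets=[[[0.8, 0, 0, 0, 0], [0.8, 0, 0, 0, 0], [0.8, 0, 0, 0, 0], [0.8, 0, 0, 0, 0], [0.8, 0, 0, 0, 0], [0.8, 0, 0, 0, 0], [0.8, 0, 0, 0, 0], [0.8, 0.25, 0, -0.43, 0], [0.8, 0.5, 0, -0.87, 0], [0.8, 1, 0, -1.73, 0], [0.8, 1.5, 0, -2.6, 0], [0.8, 2, 0, -3.46, 0], [0.8, 2.5, 0, -4.33, 0], [0.8, 2.5, 0, -8, 0], [0.8, 2.5, 0, -10, 0], [0.8, 2.5, 0, -10, 0]]], force=15)

```text
clock: 6.2
position: [0.5349, -0.2805, 0.1742]
orientation: [-3.14, 0.002, 3.141]
contact_force: [0.2, 0.0, -1.2]
finger_gap: 0.0137
finger_force: 15.2
```

```bash
python3 - <<'E'
from h import *
t=imaging.get_image("top");s=imaging.get_image("scene")
r=models.look_for("green_cell_grip","scene");print(r[:2])
a=cv2.resize(t["pixels"][190:310,315:475],(400,300),interpolation=2);b=cv2.resize(s["pixels"][60:240,230:470],(400,300),interpolation=2)
cv2.imwrite("pics/g2.png",np.hstack([a,b])[...,::-1]);o=readout.observe();print(o["position"],o["contact_force"],o["wrist_torque"])
E
```

```text
[{'pixel': [129.0, 317.2], 'conf': 0.86}]
[ 0.53418538 -0.27997662  0.17171573] [ 0.12775396  0.64694552 -2.49532746] [ 0.02339951  0.05394119 -0.01754216]
```

View pics/g2.png

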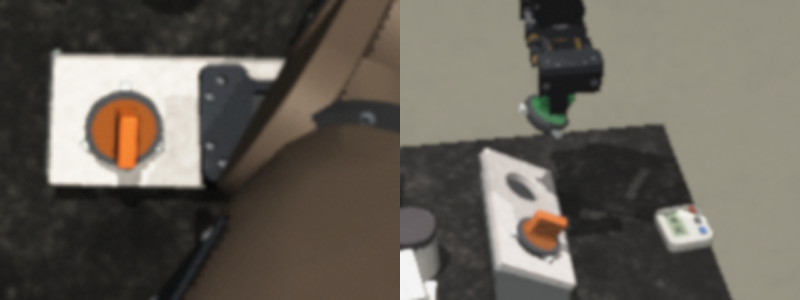

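The right half shows the green cell out of the rack at about (550,110), still tilted 30° in the grip. The orange cell and timer are undisturbed. I'll carry it to the free worktop spot between rack and photometer.

>>> apply_moves(targets=[[[0.8, 2, 6, 0, 0], [0.8, 4, 12, 0, 0], [0.8, 6.4, 18, 0, 0], [0.8, 6.4, 24, 0, 0], [0.8, 6.4, 26, 4, 0], [0.8, 6.4, 26, 9, 0], [0.8, 6.4, 26, 13, 0], [0.8, 6.4, 26, 13.6, 0], [0.8, 6.4, 26, 13.6, 0]]])

```text
clock: 7.48
position: [0.4709, -0.0202, 0.0368]
orientation: [3.141, -0.001, 3.141]
contact_force: [1.0, 0.3, -1.6]
finger_gap: 0.0139
finger_force: 15.1
```

>>> apply_moves(targets=[[[0.8, 0, 0, 0.1, 0], [0.8, 0, 0, 0.2, 0], [0.8, 0, 0, 0.3, 0], [0.8, 0, 0, 0.4, 0], [0.8, 0, 0, 0.4, 0]]], force=5)

```text
clock: 8.1
position: [0.4709, -0.0201, 0.0326]
orientation: [3.142, 0.0, 3.141]
contact_force: [0.4, 0.1, -1.8]
finger_gap: 0.0142
finger_force: 5.1
```

>>> apply_moves(targets=[[[0.8, 0, 0, 0.15, 0], [0.8, -0.2, 0, 0.25, 0], [0.8, -0.6, 0, 0.3, 0], [0.8, -1.2, 0, 0.3, 0], [0.8, -1.8, 0, 0.3, 0], [0.8, -2.4, 0, 0.3, 0], [0.8, -3, 0, 0.3, 0]]], force=4)

```text
clock: 8.98
position: [0.5013, -0.0202, 0.0296]
orientation: [3.142, 0.0, 3.141]
contact_force: [0.1, 0.2, -1.4]
finger_gap: 0.0136
finger_force: 4.1
```

```bash
python3 - <<'E'
from h import *
t=imaging.get_image("top");s=imaging.get_image("scene")
print([ (m["pixel"],m["conf"]) for c in("top","scene") for m in models.look_for("green_cell_grip",c)[:1]])
a=cv2.resize(t["pixels"][200:320,230:390],(400,300),interpolation=2);b=cv2.resize(s["pixels"][200:320,250:410],(400,300),interpolation=2)
cv2.imwrite("pics/g3.png",np.hstack([a,b])[...,::-1]);o=readout.observe();print(o["position"],o["contact_force"],o["wrist_torque"])
E
```

```text
[([348.2, 366.6], 0.73)]
[ 0.50076048 -0.02011029  0.02955487] [-0.31416206  0.12951616 -1.74703815] [ 0.04494425  0.01875422 -0.03527448]
```

View pics/g3.png

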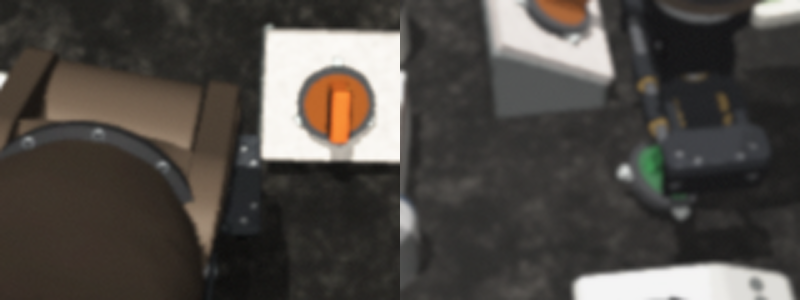

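The right half shows the cell still tilted, lugs at (625,172) and (680,212), and the force equals its weight, so it isn't touching yet. I'll lower further while dragging.

>>> apply_moves(targets=[[[0.8, 0, 0, 0.1, 0], [0.8, -0.3, 0, 0.2, 0], [0.8, -0.6, 0, 0.3, 0], [0.8, -0.9, 0, 0.3, 0]]], force=4)

```text
clock: 9.68
position: [0.5099, -0.0202, 0.0266]
orientation: [3.141, -0.0, 3.141]
contact_force: [-2.2, -1.7, 0.6]
finger_gap: 0.0142
finger_force: 4.6
```

>>> apply_moves(targets=[[[0.8, -0.4, 0, 0.05, 0], [0.8, -0.8, 0, 0.1, 0], [0.8, -1.2, 0, 0.15, 0], [0.8, -1.6, 0, 0.2, 0], [0.8, -2.0, 0, 0.2, 0]]], force=4)

```text
clock: 10.3
position: [0.5301, -0.0202, 0.0245]
orientation: [3.142, 0.0, 3.141]
contact_force: [-1.0, -0.7, -1.3]
finger_gap: 0.014
finger_force: 4.0
```

```bash
python3 - <<'E'
from h import *
s=imaging.get_image("scene")
b=cv2.resize(s["pixels"][200:320,250:410],(800,600),interpolation=2)
cv2.imwrite("pics/g4.png",b[...,::-1]);o=readout.observe();print(o["position"],o["contact_force"],o["wrist_torque"])
E
```

```text
[ 0.53072923 -0.02024509  0.02458831] [ 0.26742828 -0.12174698 -2.46233067] [0.04878016 0.0015712  0.00628747]
```

View pics/g4.png

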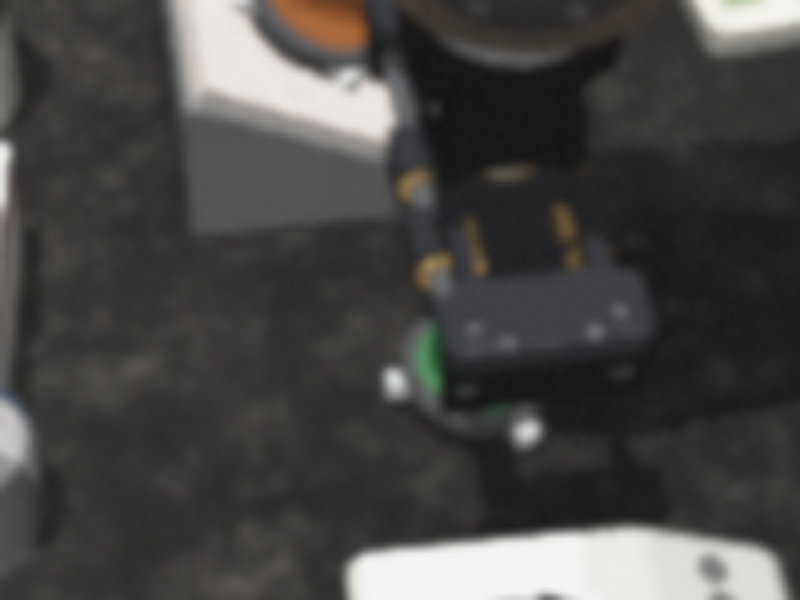

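The cell looks nearly upright now, lugs at (395,380) and (525,430). I check this against the projection of an upright cell while pressing gently to flatten.

>>> apply_moves(targets=[[[0.8, -0.2, 0, 0.05, 0], [0.8, -0.3, 0, 0.1, 0], [0.8, -0.3, 0, 0.15, 0], [0.8, -0.3, 0, 0.15, 0]]], force=4)

```text
clock: 10.85
position: [0.5334, -0.0202, 0.0234]
orientation: [-3.141, 0.001, 3.141]
contact_force: [1.6, 0.7, 2.7]
finger_gap: 0.0139
finger_force: 4.0
```

```bash
cat > lug.py <<'E'
from h import *
import sys
zl=float(sys.argv[1]); yaw=float(sys.argv[2])*np.pi/180   # lug mid height, cell yaw
s=imaging.get_image("scene");o=readout.observe();p=o["position"];print(p,o["contact_force"],o["wrist_torque"])
for a in(0,120,240):
    q=[p[0]+.032*np.cos(yaw+a*np.pi/180),p[1]+.032*np.sin(yaw+a*np.pi/180),zl]; print(a,"pred col,row",np.round(proj(s,q)[::-1],1))
c=proj(s,[p[0],p[1],zl]);r0,c0=int(c[0])-40,int(c[1])-50
w=s["pixels"][r0:r0+75,c0:c0+100]
m=((w.min(2)>150)).astype(np.uint8)
n,_,st,ce=cv2.connectedComponentsWithStats(m)
for i in range(1,n):
    if 3<st[i,4]<200: print("bright",np.round(ce[i]+[c0,r0],1),st[i,4])
if len(sys.argv)>3: cv2.imwrite(sys.argv[3],cv2.resize(w,(800,600),interpolation=2)[...,::-1])
E
python3 lug.py .010 0
```

```text
[ 0.53334441 -0.02025108  0.02338003] [ 2.85631116 -0.04540246  2.71164462] [ 0.08418667 -0.3522161  -0.04616189]
0 pred col,row [328.4 277.3]
120 pred col,row [356.  285.9]
240 pred col,row [350.4 263.2]
bright [327.9 276.6] 11
bright [354.4 285.9] 11
bright [367.1 308. ] 163
```

The lugs match the upright prediction within about 1.5 px. I'll release briefly so it stands flat, then regrip centred with a firm but light grip and lift.

>>> apply_moves(targets=[[[2.2, 0, 0, -0.05, 0], [2.2, 0, 0, -0.05, 0], [2.2, -0.1, 0, -0.05, 0], [2.2, -0.1, 0, -0.05, 0], [0.8, -0.1, 0, -0.05, 0], [0.8, -0.1, 0, -0.05, 0], [0.8, -0.1, 0, -0.05, 0], [0.8, -0.1, 0, -0.05, 0], [0.8, -0.1, 0, -1, 0], [0.8, -0.1, 0, -4, 0], [0.8, -0.1, 0, -9, 0], [0.8, -0.1, 0, -11, 0], [0.8, -0.1, 0, -11, 0], [0.8, -0.1, 0, -11, 0]]], force=15)

```text
clock: 12.65
position: [0.5333, -0.0201, 0.1324]
orientation: [3.141, -0.001, 3.141]
contact_force: [0.2, -0.4, -1.7]
finger_gap: 0.0138
finger_force: 15.0
```

```bash
python3 lug.py .1206 0
```

```text
[ 0.53328998 -0.02011575  0.13212553] [ 0.95889368  0.06586974 -2.80548995] [-0.01606108  0.02746668 -0.04161646]
0 pred col,row [329.8 238.9]
120 pred col,row [359.8 247.7]
240 pred col,row [353.5 224.6]
bright [392.4 200.7] 85
bright [327.  202.7] 27
bright [328.5 239.7] 15
bright [357.8 248.4] 14
```

```bash
python3 - <<'E'
from h import *
s=imaging.get_image("scene")
for r in models.spot_point("seat_mouth","scene")[:2]: print(r["conf"],atz(ray(s,r["pixel"]),.073))
c=(.5472,.1398);h=.05;N=500
src=np.float32([proj(s,[c[0]+a,c[1]+b,.073])[::-1] for a,b in((h,h),(h,-h),(-h,-h),(-h,h))])
w=cv2.warpPerspective(s["pixels"],cv2.getPerspectiveTransform(src,np.float32([[0,0],[N,0],[N,N],[0,N]])),(N,N),flags=2)
w=w.copy()
cv2.circle(w,(250,250),190,(255,0,0),1);cv2.circle(w,(250,250),132,(255,0,0),1)
for a in(-2.5,117.5,237.5):
    a=np.radians(a);cv2.line(w,(250,250),(int(250-240*np.sin(a)),int(250-240*np.cos(a))),(0,0,255),1)
cv2.imwrite("pics/r5.png",w[...,::-1])
E
```

```text
0.82 [0.55011584 0.14658041 0.073     ]
```

View pics/r5.png

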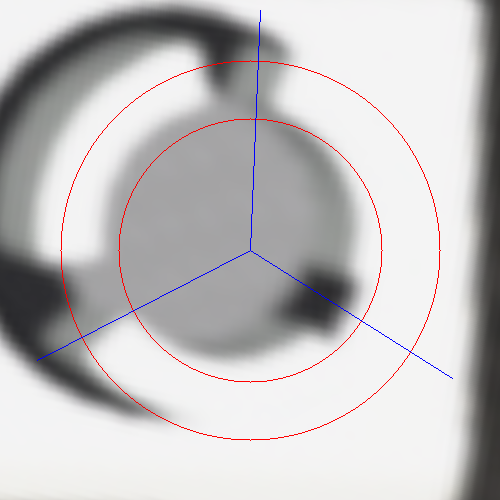

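The rectified scene view has the bore disc centred at about (230,231) and its slots at roughly -6°. The two cameras differ by about 4 mm, so I take the ring centre as about (0.549, 0.143) and hover there with the cell turned +25°.

>>> apply_moves(targets=[[[0.8, -0.4, 4, 0, -6], [0.8, -0.8, 8, 0, -12], [0.8, -1.2, 12, 0, -18], [0.8, -1.6, 16.3, 0, -25], [0.8, -1.6, 16.3, 1.0, -25], [0.8, -1.6, 16.3, 2.0, -25], [0.8, -1.6, 16.3, 2.0, -25], [0.8, -1.6, 16.3, 2.0, -25]]])

```text
clock: 13.8
position: [0.5501, 0.142, 0.1131]
orientation: [3.142, -0.0, -2.708]
contact_force: [-0.4, -0.8, -1.6]
finger_gap: 0.0141
finger_force: 15.0
```

```bash
python3 lug.py .098 25 pics/l6.png
```

```text
[0.55017125 0.14211956 0.11332618] [-0.41637886 -0.15103647 -1.39303459] [0.07924557 0.080212   0.0090836 ]
0 pred col,row [339.3 332.9]
120 pred col,row [374.6 331. ]
240 pred col,row [353.6 306.4]
bright [386.  351.3] 185
```

View pics/l6.png

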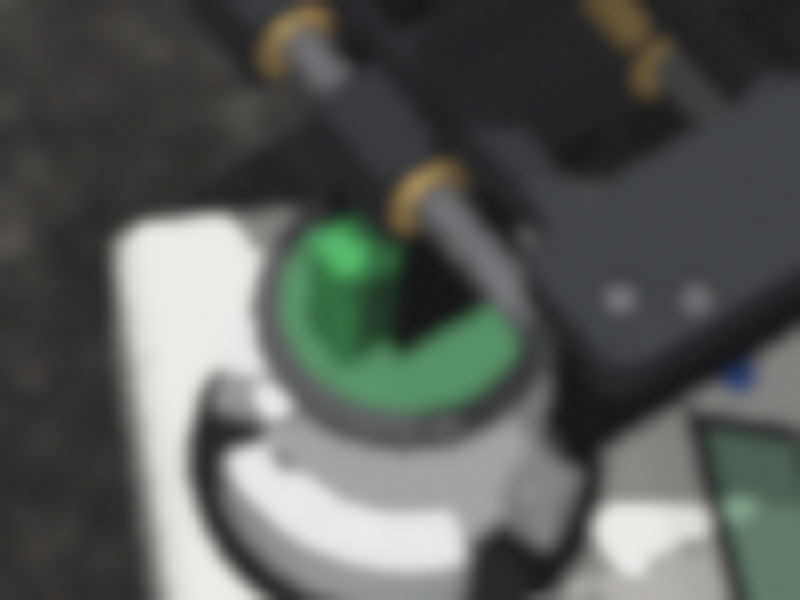

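The +x lug at crop (272,400) matches the prediction, so the scene camera is accurate here and I trust its ring centre of (0.551, 0.144). I'll correct slightly and lower to the rim.

>>> apply_moves(targets=[[[0.8, -0.17, 0.14, 0.5, 0], [0.8, -0.17, 0.14, 1.2, 0], [0.8, -0.17, 0.14, 1.7, 0], [0.8, -0.17, 0.14, 2.0, 0], [0.8, -0.17, 0.14, 2.1, 0], [0.8, -0.17, 0.14, 2.1, 0]]])

```text
clock: 14.6
position: [0.5509, 0.1448, 0.0922]
orientation: [3.142, 0.0, -2.706]
contact_force: [-0.1, -0.0, -1.1]
finger_gap: 0.0139
finger_force: 15.0
```

>>> apply_moves(targets=[[[0.8, 0, 0, 0.05, 0], [0.8, 0, 0, 0.1, 0], [0.8, 0, 0, 0.1, 0]]])

```text
clock: 14.98
position: [0.5509, 0.1447, 0.0913]
orientation: [-3.142, 0.0, -2.706]
contact_force: [-0.2, -1.1, -0.4]
finger_gap: 0.0137
finger_force: 15.0
```

>>> apply_moves(targets=[[[0.8, 0, 0, 0.05, 0], [0.8, 0, 0, 0.1, 0], [0.8, 0, 0, 0.1, 0]]])

```text
clock: 15.35
position: [0.5509, 0.1446, 0.0906]
orientation: [-3.141, 0.0, -2.706]
contact_force: [-2.2, -2.1, 6.4]
finger_gap: 0.0143
finger_force: 15.0
```

The lugs rest on the rim at TCP 0.0906, right at the predicted height. I back off slightly and start turning under light pressure.

>>> apply_moves(targets=[[[0.8, 0, 0, -0.02, 0], [0.8, 0, 0, -0.02, 0], [0.8, 0, 0, -0.02, 4], [0.8, 0, 0, -0.02, 8], [0.8, 0, 0, -0.02, 12], [0.8, 0, 0, -0.02, 16], [0.8, 0, 0, -0.02, 20], [0.8, 0, 0, -0.02, 20]]])

```text
clock: 16.35
position: [0.5507, 0.145, 0.0905]
orientation: [3.141, -0.0, -3.056]
contact_force: [-3.7, 0.3, 5.5]
finger_gap: 0.014
finger_force: 15.0
```

>>> apply_moves(targets=[[[0.8, 0, 0, 0, 2], [0.8, 0, 0, 0, 4], [0.8, 0, 0, 0, 6], [0.8, 0, 0, 0, 6]]])

```text
clock: 16.85
position: [0.5508, 0.1447, 0.0902]
orientation: [-3.142, -0.0, 3.123]
contact_force: [-1.9, -0.3, 1.7]
finger_gap: 0.014
finger_force: 15.0
```

>>> apply_moves(targets=[[[0.8, 0, 0, 0.03, 1.5], [0.8, 0, 0, 0.06, 3], [0.8, 0, 0, 0.1, 3], [0.8, 0, 0, 0.1, 3]]])

```text
clock: 17.35
position: [0.5508, 0.1447, 0.0894]
orientation: [-3.141, -0.0, 3.071]
contact_force: [-4.7, -0.9, 4.4]
finger_gap: 0.0137
finger_force: 15.0
```

>>> apply_moves(targets=[[[0.8, 0.1, 0, 0, 0], [0.8, 0.1, 0, 0, 0], [0.8, 0.1, 0, 0, 2], [0.8, 0.1, 0, 0, 2]]])

```text
clock: 17.85
position: [0.55, 0.1449, 0.0892]
orientation: [3.141, 0.0, 3.035]
contact_force: [-0.2, 0.6, -1.2]
finger_gap: 0.014
finger_force: 15.0
```

The vertical force has dropped to just the weight, so the lugs seem to have found the slots. Lowering gently.

>>> apply_moves(targets=[[[0.8, 0, 0, 0.1, 0], [0.8, 0, 0, 0.2, 0], [0.8, 0, 0, 0.2, 0]]])

```text
clock: 18.23
position: [0.5499, 0.1449, 0.0872]
orientation: [3.141, -0.0, 3.036]
contact_force: [-0.2, 0.4, -2.7]
finger_gap: 0.0142
finger_force: 15.0
```

>>> apply_moves(targets=[[[0.8, 0, 0, 0.1, 0], [0.8, 0, 0, 0.2, 0], [0.8, 0, 0, 0.3, 0], [0.8, 0, 0, 0.38, 0], [0.8, 0, 0, 0.38, 0]]])

```text
clock: 18.85
position: [0.5499, 0.1449, 0.0835]
orientation: [3.142, -0.0, 3.036]
contact_force: [-0.3, -0.2, -1.9]
finger_gap: 0.0139
finger_force: 15.0
```

>>> apply_moves(targets=[[[0.8, 0, 0, 0.05, 0], [0.8, 0, 0, 0.1, 0], [0.8, 0, 0, 0.1, 0]]])

```text
clock: 19.23
position: [0.55, 0.1448, 0.0826]
orientation: [3.141, 0.0, 3.036]
contact_force: [-0.3, 0.2, -1.2]
finger_gap: 0.014
finger_force: 15.0
```

>>> apply_moves(targets=[[[0.8, 0, 0, 0.03, 0], [0.8, 0, 0, 0.06, 0], [0.8, 0, 0, 0.06, 0]]])

```text
clock: 19.6
position: [0.5499, 0.1448, 0.0825]
orientation: [3.141, 0.0, 3.036]
contact_force: [-2.8, -1.2, 7.0]
finger_gap: 0.014
finger_force: 15.0
```

The flange is on the ring: contact at 0.0825, 8 mm below the rim-rest height. I ease off, release and retreat upward.

>>> apply_moves(targets=[[[0.8, 0, 0, -0.04, 0], [0.8, 0, 0, -0.04, 0], [3, 0, 0, -0.04, 0], [3, 0, 0, -0.04, 0], [3, 0, 0, -0.04, 0], [3, 0, 0, -0.04, 0], [3, 0, 0, -0.5, 0], [3, 0, 0, -2, 0], [3, 0, 0, -5, 0], [3, 0, 0, -10, 0], [3, 4, -5, -14, 0], [3, 8, -10, -14, 0], [3, 12, -15, -14, 0], [3, 12, -20, -14, 0], [3, 12, -20, -14, 0], [3, 12, -20, -14, 0]]])

```text
clock: 21.6
position: [0.4097, -0.0414, 0.2226]
orientation: [3.142, 0.001, 3.035]
contact_force: [-0.5, 0.1, -0.1]
finger_gap: 0.0297
finger_force: 0.0
```

```bash
python3 - <<'E'
from h import *
s=imaging.get_image("scene");t=imaging.get_image("top")
a=cv2.resize(s["pixels"][290:395,310:450],(400,300),interpolation=2);b=cv2.resize(t["pixels"][205:310,130:270],(400,300),interpolation=2)
c=cv2.resize(t["pixels"][140:380,150:470],(400,300));d=cv2.resize(s["pixels"][120:360,180:500],(400,300))
cv2.imwrite("pics/f7.png",np.vstack([np.hstack([a,b]),np.hstack([c,d])])[...,::-1])
o=readout.observe();print(o["position"],o["contact_force"],o["clock"])
E
```

```text
[ 0.40986495 -0.04051192  0.22222123] [0.31665391 0.42542744 0.27235192] 21.7
```

View pics/f7.png

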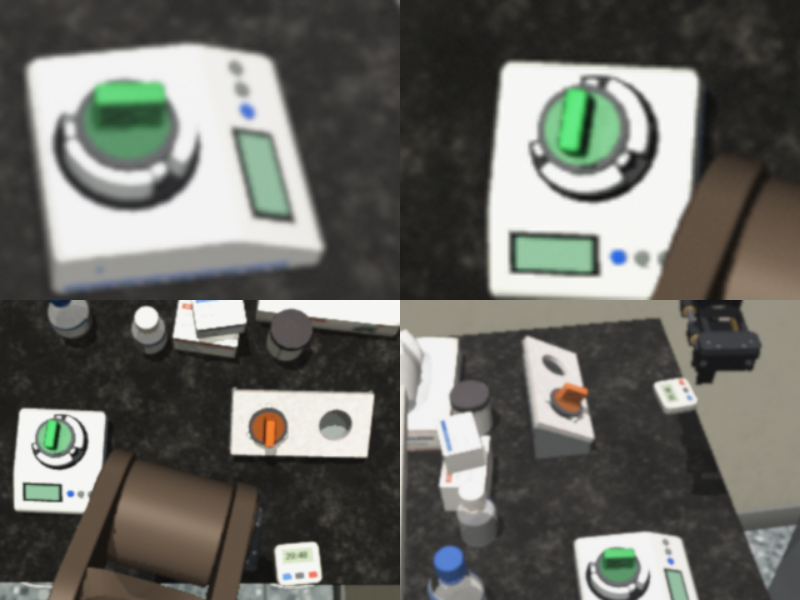

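The green cell sits flat on the ring at (130,125) in the first crop, with its lugs in the slots and the flange down. The orange cell, timer, bottle and tub stand where they were. Handing in.

```bash
python3 -c "
from workcell import ticket
print(ticket.hand_in())"
```

```text
the job is handed in; nothing more can be done
None
```

The green cell is fully home on the photometer ring, flange down and released; I set its lugs on the rim first, then turned it under light pressure (brief peaks about 8 N) until it dropped. The tool can't tilt, so I first stood the cell briefly on the worktop to level it. The orange cell, timer, bottle and tub stand where they were, and I handed in at about 22 s.

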